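Clear the brush, stow the fabric shaver and close the caddy

TASK

The clothes brush has been left lying across the open bay of the wooden garment-care caddy: take it off and lay it down flat in the long steel tray. Then put the fabric shaver back into the open bay, flat on the bay's floor and the same way up as it lies now, and slide the caddy's cover over it until it is fully home. Set both things down rather than dropping them, and leave everything else on the counter standing where it is.

Things in the scene. Friction and masses are not known exactly. Their poses are not given: they have to be found in the camera images.
- caddy: wooden caddy, fixed open box 110 (x) by 360 (y) by 62 mm high, walls 8, floor 6 mm. A wall at y = 0 makes two bays, each 168 long (y), 94 wide (x), 56 mm deep: the -y one is empty and open (the shaver's), the +y one holds pegs and starts covered. The end walls, 70 mm high, stop the cover. Origin: centre of the underside, z up; turned up to 40 degrees either way
- bay (a point): centre of the floor of the shaver's (-y) bay, 6 mm above the counter, axes as the caddy's
- cover (a joint): slide of the flat cover along the caddy's y, m: 0 = fully home over the shaver's bay at the -y end wall, 0.172 = fully open over the pegs; starts 0.148 to 0.172; its value is also the length of the bay left open from that wall. It rides on the rim with 2 N of friction and stays where left. Plate 122 (x) by 171 mm (y), underside 62 and top 70 mm up, edges hanging 14 mm down outside
- cover_grip (a point): middle of the top of the cover's dark grip bar, 96 mm above the counter; axes as the caddy's. The bar stands on the middle of the cover, 64 mm long across the caddy (x), 14 mm wide along the slide (y), 26 mm high
- brush: long clothes brush lying bristles down on the caddy's rim, crosswise over the open bay: 190 mm long (x), 44 wide (y), 36 high; lower 18 mm black bristles (rigid, 166 by 36 mm), upper 18 mm dark wood with round ends. Origin: centre of its underside (bristle tips), z up. 0.10 to 0.21 kg, balanced at the middle
- shaver: fabric shaver, white hand tool 128 mm long, flat underside, lying beside the caddy: round head 54 mm across, 44 high at its +x end (axis at x = 37 mm) with steel mesh on top, and straight handle 30 wide (y), 36 high, from x = -64 to +10 mm. Origin: underside, mid-length, z up. 0.12 to 0.24 kg, balanced within 20 mm of the origin. Fits its bay lengthwise, head at either end
- tray: the long shallow stainless steel tray, fixed, beside the caddy on its left or right: 246 mm (x) by 92 mm (y) outside, rim 18 mm high, walls and floor 4 mm. Origin: centre of the underside, x along its length, z up
- spray: bystander: trigger spray bottle, 68 mm across, 220 mm tall, standing close behind the shaver's bay of the caddy. Origin: centre of the underside
- cup: bystander: small white dosing cup, 52 mm across, 46 mm high, just beyond the shaver's head. Origin: centre of the underside
- scrub: bystander: short scrubbing brush, 118 mm long (x), 52 mm wide, 34 mm high, beyond the far end of the tray. Origin: centre of the underside
- starch: bystander: spray can, 54 mm across, 190 mm tall, at the back. Origin: centre of the underside
- jug: bystander: flat detergent bottle with a handle, about 130 mm (x) by 62 mm (y), 206 mm tall, at one outer side. Origin: centre of the underside
- jar: bystander: glass jar, 84 mm across, 130 mm tall, at the other outer side. Origin: centre of the underside
- tin: bystander: low round tin, 60 mm across, 32 mm high, just in front of the caddy's peg bay. Origin: centre of the underside
There are look-alikes about, which are no part of the job. Leave any pink look-alike of the brush alone.

How it is judged:
On the way, in this order (a step that is already met when the one before it is completed fails the run):
1. the clothes brush lies flat in the steel tray (x of brush in the frame of tray between -0.03 and 0.03 m and y of brush in the frame of tray between -0.03 and 0.03 m and z of brush in the frame of tray between -0.002 and 0.012 m and angle between the z axis of brush and the z axis of tray, either way round below 0.15 rad and linear speed of brush below 0.02 m/s), for 0.2 s.
2. the shaver lies flat on the floor of the open bay (x of shaver in the frame of bay between -0.03 and 0.03 m and y of shaver in the frame of bay between -0.04 and 0.04 m and z of shaver in the frame of bay between -0.004 and 0.01 m and angle between shaver's own z axis and vertical below 0.15 rad and linear speed of shaver below 0.02 m/s), for 0.2 s.
At the end, for the whole second after the job is handed in: Brush flat in the tray (within 30 mm of its middle each way, under 12 mm up, 0.15 rad); shaver flat in its bay (within 30 mm across, 40 mm along, 10 mm of the floor, tilt under 0.15 rad); both at rest; cover home within 5 mm (all of step 1 and all of step 2 and value of joint cover below 0.005 m); the robot touches nothing.
It fails at once if a bystander on the counter was moved by more than 30 mm or tipped (distance of any of spray, cup, scrub, starch, jug, jar, tin from where it was at the start of the episode above 0.03 m or angle between any of spray, cup, scrub, starch, jug, jar, tin's own z axis and vertical above 0.5 rad).
It fails at once if the brush was dropped or thrown (moving faster than 0.8 m/s out of the fingers) (linear speed of brush above 0.8 m/s and contact force between the fingers and brush below 0.2 N).
It fails at once if the shaver was dropped or thrown (moving faster than 0.8 m/s out of the fingers) (linear speed of shaver above 0.8 m/s and contact force between the fingers and shaver below 0.2 N).
It also fails if it takes over 72 s, if anything falls off the work surface, if the arm or the gripper's body presses on something with over 40 N, if the wrist force passes 120 N, or if a joint passes its speed limit or range.

ROBOT

A 7-joint arm with a two-finger parallel gripper is mounted at the origin on the work surface. World frame = base frame: x ahead of the robot, y to its left, z up, the work surface at z = 0. Lengths are in m, angles in rad, forces in N, time in s.
With the tool pointing down it reaches from about 0.35 to 0.9 m from the base axis. Payload 8.1 kg.
Tool frame: the origin (TCP) lies midway between the tips of the shut fingers; the grasp point (between the pads) lies 19 mm behind it; z points along the fingers, y is the line along which they close (so a half turn about z gives the same grasp; the last joint's range is limited). The gripper opens to 92 mm and grips with 3 to 60 N. Pads are 19 mm wide; open, the fingers measure 130 mm over their backs; the gripper's body (75 mm by 190 mm) begins 47 mm behind the grasp point.
Start: joints at [1.079, 0.434, 0.025, 1.573, -0.012, 1.134, -0.075], TCP at [0.237, -0.578, 0.227] pointing down, gripper open.
Joint ranges: [-2.62, 2.62], [-0.44, 2.09], [-1.27, 1.32], [0.08, 2.57], [-1.32, 4.46], [0.12, 2], [-2.74, 2.74]. Speed limits (rad/s): [2.22, 2.22, 3.01, 3.01, 3.14, 3.14, 3.14].

INTERFACE

Orientations are given as a rotation vector (axis times angle).
In Python, from cell import arm gives the robot as it stands.
- The arm moves only by the tool send_rows, never from a script. Its argument "increments" is a list of rows, each a list of 3 entries, a list of its own where there are three numbers: the finger opening in cm, from 0 to 9.18, then the shift along the tool's x, y, z in cm, then the turn, a rotation vector about the tool's x, y, z in rad. A call has 1 to 5 rows; each row shifts and turns the commanded pose from where the row before left it, along the tool's axes as they then stand; what a row does not reach is not made up. A row lasts 1/10 s, in which the tool goes at most 50 mm and 8.59 degrees, less where a joint would pass 70% of its speed; a pose out of reach is approached as far as the arm can. A call is refused whole if a number of a shift passes 5 or a number of a turn 0.15, either way. A call with a gripper value outside its range is refused whole. The fingers move at their own pace and stop on an object; "force" is the grip in N (left out, the last holds). Time passes only in rows, so rows that do not move let the fingers close. It gives the time, the measured TCP pose, the force, the opening and the grip force at its end, in the units of the state.
- arm.observe(): the state, without advancing time (a new reading comes with each control period).
- arm.get_image(name): name is "scene" or "top" or "wrist"; returns the picture (384x512x3 uint8, red, green, blue); there is no depth.
- arm.camera_params(name): a dict with "camera_matrix" (3x3 intrinsics, pixels), "R" (3x3) and "t" (3): a world point X has camera coordinates R X + t. Camera axes: x right, y down, z forward; pixel columns grow to the right and rows downward; lengths in m; the calibration is good to about 2 mm. A picture is of the moment at which its call begins: read the wrist's pose just before it. camera_params takes no time and is no camera call; for the wrist camera it gives the pose at the moment of the call.
- arm.sign_off(): hands the job in; it is judged then, once.
The state is a dict: "clock": time; "joints": joint angles; "dq": joint speeds; "joint_efforts": joint torques, N m; "position": TCP position; "ee_rot": TCP orientation; "force": force on the tool from outside, world axes, zero at the start; "ft_torque": the same for the moment, N m; "width": opening from 0.0 (shut) to 1.0 (fully open); "gripper_force": force on a finger pad.
Only numpy, scipy, OpenCV 4.12 (cv2) and the standard library are available. Lean on these libraries where they do the work, as an engineer would, in place of code of your own. Each camera call takes 0.05 s, during which the arm holds its last target. There are 200 camera calls.

## Working session

There is one attempt and no reset: what is moved stays moved. The work goes in short steps, Python scripts to look and compute and a tool call to move; the robot and the scene stay as the last step left them, time stands still between calls to the robot, and variables do not carry over. Pictures are saved under pics/ and viewed, at most 10 in all, crops included, and the job is handed in when it is done.

Besides the shell and the picture viewer there is one more tool, called after "Request:" as a command line: name --argument value ..., lists and objects as JSON in quotes. send_rows: Moves the arm, as the interface text tells. Its arguments: {"type":"object","properties":{"increments":{"type":"array"},"force":{"type":"number"}},"required":["increments"]}

```bash
mkdir -p pics; ls
python3 - <<'E'
from cell import arm
import cv2,numpy as np
print(arm.observe())
for n in ("top","scene"):
    im=arm.get_image(n); np.save(f"pics/{n}0.npy",im); cv2.imwrite(f"pics/{n}0.png",cv2.resize(im[...,::-1],(800,600),interpolation=cv2.INTER_CUBIC))
    print({k:np.round(v,4).tolist() for k,v in arm.camera_params(n).items() if k in("camera_matrix","R","t")})
E
```

```text
pics
{'clock': 0.0, 'joints': array([ 1.07938183,  0.43517219,  0.02499459,  1.57407163, -0.0116136 ,
        1.13402205, -0.07505282]), 'dq': array([-3.00818968e-04,  2.68744571e-06, -2.08637185e-04,  2.72683954e-04,
       -2.06727683e-03, -5.00073597e-04,  1.43957205e-03]), 'joint_efforts': array([-2.56911362e-04, -6.67856526e+01,  9.84640606e-01, -3.14465582e+01,
       -6.07749517e-02,  4.30584128e-02,  1.41213377e-04]), 'position': array([ 0.23668093, -0.5779067 ,  0.22598664]), 'ee_rot': array([-3.08098720e+00, -6.06551520e-01,  6.69110693e-04]), 'force': array([0.06183965, 0.22039705, 0.04149548]), 'ft_torque': array([ 0.02652414, -0.01434797, -0.00958634]), 'gripper_force': 0.0, 'width': 0.9985005430264944}
{'camera_matrix': [[394.7293, 0.0, 259.2212], [0.0, 394.7293, 190.6106], [0.0, 0.0, 1.0]], 'R': [[0.0076, -1.0, -0.0038], [-0.991, -0.007, -0.134], [0.1339, 0.0048, -0.991]], 't': [0.0047, 0.5538, 1.1998]}
{'camera_matrix': [[348.892, 0.0, 254.7195], [0.0, 348.892, 189.376], [0.0, 0.0, 1.0]], 'R': [[-0.8627, 0.5056, 0.0095], [0.429, 0.7416, -0.5157], [-0.2678, -0.4409, -0.8567]], 't': [0.4848, -0.197, 1.2948]}
```

View pics/top0.png

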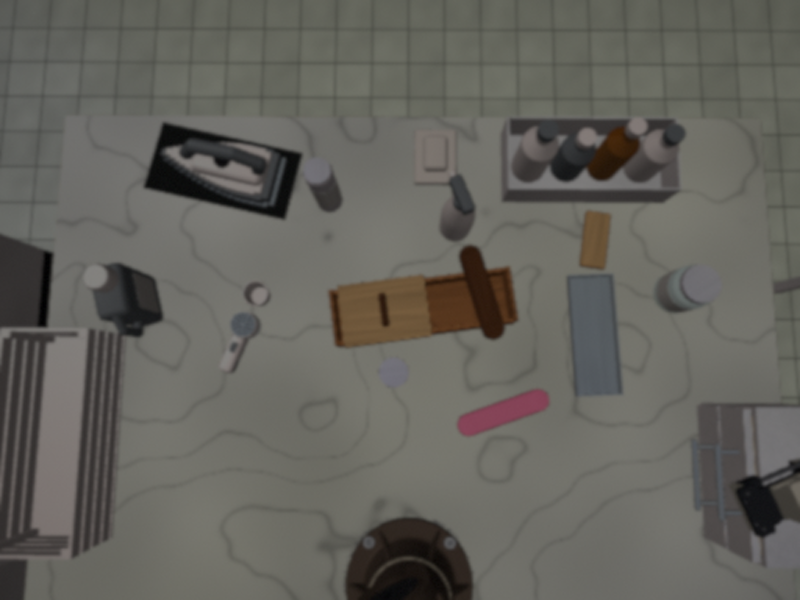

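View pics/scene0.png

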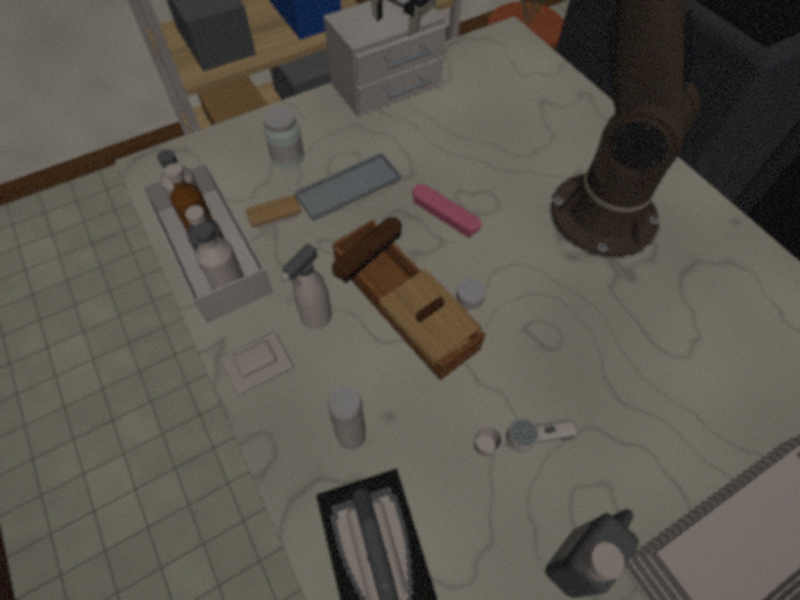

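The top view (800x600) shows the brown brush at about (482,292) over the caddy's right bay, with the pink look-alike at (503,412). The tray is at (595,335), the shaver at (238,342) with its head at (245,325), and the cover's grip bar at (384,309). Next I'll measure these with masks.

```bash
cat > h.py <<'E'
from cell import arm
import cv2,numpy as np
from scipy.spatial.transform import Rotation as Rn
def ray(uv,z,P):
    uv=np.atleast_2d(uv).astype(float); K,R,t=(np.array(P[k]) for k in("camera_matrix","R","t"))
    d=np.c_[uv,np.ones(len(uv))]@np.linalg.inv(K).T@R; c=-R.T@t
    return c+d*((z-c[2])/d[:,2])[:,None]
def blob(m,near):
    n,l,s,c=cv2.connectedComponentsWithStats(m.astype(np.uint8))
    i=min((i for i in range(1,n) if s[i,4]>25),key=lambda i:np.hypot(*(c[i]-near)))
    return l==i
def rect(m,z,P):
    "min-area rectangle of a mask, in the world at height z: centre, sizes, angle of long side (deg)"
    k=cv2.findContours(m.astype(np.uint8),cv2.RETR_EXTERNAL,cv2.CHAIN_APPROX_NONE)[0]
    p=np.vstack(k)[:,0]; w=ray(p,z,P)[:,:2]
    r=cv2.minAreaRect((w*1000).astype(np.float32)); b=cv2.boxPoints(r); e=[b[1]-b[0],b[2]-b[1]]
    L=max(e,key=np.linalg.norm)
    return np.round(r[0],1),np.round(sorted(map(np.linalg.norm,e)),1),round(np.degrees(np.arctan2(L[1],L[0]))%180,1)
E
python3 - <<'E'
from h import *
im=np.load("pics/top0.npy"); P=arm.camera_params("top")
hsv=cv2.cvtColor(im,cv2.COLOR_RGB2HSV)
for n,u in dict(brush=(482,292),tray=(595,335),trayrim=(569,335),shav=(230,358),head=(245,325),grip=(384,309),cover=(355,310),floor=(445,300),wall=(334,320),count=(300,300)).items():
    q=(int(u[0]*.64),int(u[1]*.64)); print(n,q,im[q[1],q[0]],hsv[q[1],q[0]])
E
```

```text
brush (308, 186) [46 26 14] [ 11 177  46]
tray (380, 214) [87 92 96] [103  24  96]
trayrim (364, 214) [98 98 93] [30 13 98]
shav (147, 229) [131 126 123] [ 11  16 131]
head (156, 208) [82 87 92] [105  28  92]
grip (245, 197) [44 25 14] [ 11 174  44]
cover (227, 198) [107  84  57] [ 16 119 107]
floor (284, 192) [84 53 30] [ 13 164  84]
wall (213, 204) [81 59 44] [ 12 116  81]
count (192, 192) [118 117 110] [ 26  17 118]
```

Run:
```python
from h import *
im=np.load("pics/top0.npy"); P=arm.camera_params("top")
hsv=cv2.cvtColor(im,cv2.COLOR_RGB2HSV).astype(int); H,S,V=hsv[...,0],hsv[...,1],hsv[...,2]
I=im.astype(int)
br=blob((V<62)&(S>120),(308,186)); print("brush",rect(br,.098,P))
gr=blob((V<66)&(S>110),(245,197)); print("grip",rect(gr,.096,P))
ca=blob((S>85)&(H<25),(270,197)); ca&=~cv2.dilate(br.astype(np.uint8),np.ones((5,5))).astype(bool)
print("caddy",rect(ca,.066,P))
co=blob((S>85)&(V>93)&(H<25),(240,198)); print("cover",rect(co,.070,P))
tr=blob((I[...,2]-I[...,0]>3)&(V<110),(380,214)); print("tray",rect(tr,.012,P))
hd=blob((I[...,2]-I[...,0]>3)&(V<110),(156,208)); print("head",rect(hd,.044,P))
sh=blob((V>122),(148,228)); print("shav",rect(sh,.036,P))
out=im.copy()
for m,c in((br,(255,0,0)),(gr,(255,0,255)),(ca,(0,255,0)),(tr,(0,0,255)),(hd,(0,255,255)),(sh,(255,255,0))):
    cv2.drawContours(out,cv2.findContours(m.astype(np.uint8),0,1)[0],-1,c,1)
cv2.imwrite("pics/m.png",cv2.resize(out[130:270,130:420,::-1],(800,386),interpolation=cv2.INTER_NEAREST))
```

```text
brush (array([ 563.3, -132.3]), array([115.8, 167.4], dtype=float32), np.float32(49.9))
grip (array([523.6,  49.5]), array([10.1, 60.2], dtype=float32), np.float32(8.7))
caddy (array([536.1, -25.4]), array([119.3, 357.7], dtype=float32), np.float32(98.4))
cover (array([524.4,  50.9]), array([118.9, 173. ], dtype=float32), np.float32(98.4))
tray (array([ 486.1, -374.7]), array([ 90.9, 242.2], dtype=float32), np.float32(2.5))
head (array([499.2, 331.8]), array([43.5, 43.9], dtype=float32), np.float32(2.3))
shav (array([427.4, 363. ]), array([18.3, 35.5], dtype=float32), np.float32(155.5))
```

View pics/m.png

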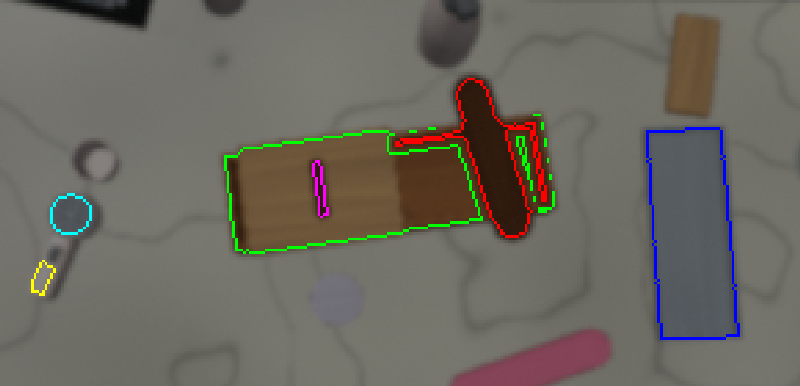

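Mask contours: the tray (blue), head (cyan), grip bar (magenta) and caddy outline (green) fit well, and their sizes match those given. The brush mask leaked into a shaded wall, so I'll tighten it. There are two long brushes: brown at (482,292), lying across the bay, and pink at (503,412), on the counter. The brown one fits the description.

```bash
cat >> h.py <<'E'
def go(x,y,z,yaw,s=None):
    "turn (rad, about tool z) and then shift in cm along the tool axes after the turn"
    s=s or arm.observe(); R=Rn.from_rotvec(s["ee_rot"])
    T=Rn.from_euler("z",yaw,degrees=True)*Rn.from_rotvec([np.pi,0,0])
    d=T.inv().apply(np.array([x,y,z])-s["position"])*100
    print("turn",np.round((R.inv()*T).as_rotvec(),3),"then shift",np.round(d,2),"pos",np.round(s["position"],4),"F",np.round(s["force"],1),"w",round(s["width"],3),"g",round(s["gripper_force"],1),"t",round(s["clock"],1))
E
python3 - <<'E'
from h import *
im=np.load("pics/top0.npy"); P=arm.camera_params("top")
hsv=cv2.cvtColor(im,cv2.COLOR_RGB2HSV).astype(int); H,S,V=hsv[...,0],hsv[...,1],hsv[...,2]
m=((V<56)&(S>120)).astype(np.uint8); m=cv2.morphologyEx(m,cv2.MORPH_OPEN,np.ones((7,7)))
r=rect(blob(m,(308,186)),.095,P); print("brush",r)
print("spray base/top,cup", ray([(457*.64,236*.64)],.0,P),ray([(258*.64,295*.64)],.046,P))
cv2.imwrite("pics/c.png",cv2.resize(im[145:285,250:400,::-1],(640,597),interpolation=cv2.INTER_CUBIC))
go(r[0][0]/1e3,r[0][1]/1e3,.2,r[2])
E
```

```text
brush (array([ 559.5, -136.2]), array([ 44.7, 176.2], dtype=float32), np.float32(16.0))
spray base/top,cup [[ 0.69020954 -0.09884912  0.        ]] [[0.55615624 0.30208279 0.046     ]]
turn [-0.001  0.     0.11 ] then shift [ 43.2  -33.57   2.6 ] pos [ 0.2367 -0.5779  0.226 ] F [-0.1 -0.8 -0.4] w 0.998 g 0.0 t 0.1
```

View pics/c.png

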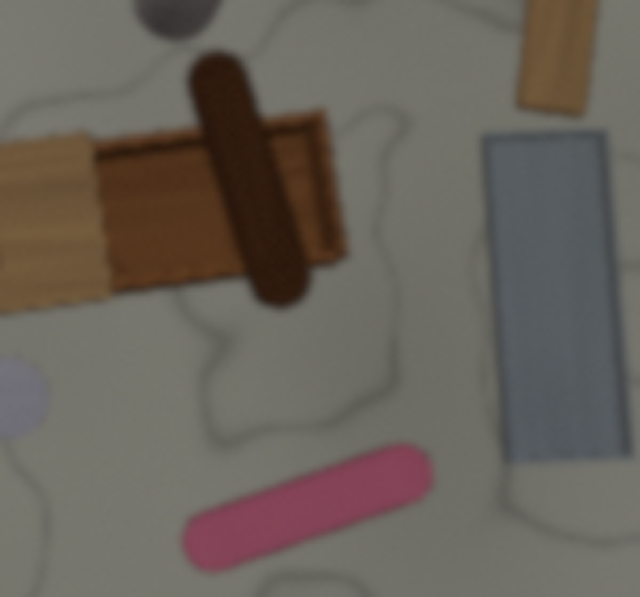

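The crop confirms it. The dark brown brush runs from (217,50) to (280,307) in the crop and crosses the open bay; the pink one lies apart on the counter. Moving above the brown brush.

Request:
send_rows --increments '[[9.1,[0,0,0],[0,0,0.11]],[9.1,[3.9,-3.05,0],[0,0,0]],[9.1,[3.9,-3.05,0],[0,0,0]],[9.1,[3.9,-3.05,0],[0,0,0]],[9.1,[3.9,-3.05,0],[0,0,0]]]'

```text
clock: 0.6
position: [0.354, -0.4164, 0.2265]
ee_rot: [-3.111, -0.436, 0.0]
force: [1.5, -0.3, 0.8]
width: 0.99
gripper_force: 0.0
```

Request:
send_rows --increments '[[9.1,[3.9,-3.05,0],[0,0,0]],[9.1,[3.9,-3.05,0],[0,0,0]],[9.1,[3.9,-3.05,0],[0,0,0]],[9.1,[3.9,-3.05,0],[0,0,0]],[9.1,[3.9,-3.05,0],[0,0,0]]]'

```text
clock: 1.1
position: [0.4995, -0.2161, 0.2266]
ee_rot: [3.111, 0.436, -0.0]
force: [0.7, -1.3, -0.6]
width: 0.99
gripper_force: 0.0
```

Request:
send_rows --increments '[[9.1,[3.9,-3.05,0],[0,0,0]],[9.1,[0,0,0],[0,0,0]],[9.1,[0,0,0],[0,0,0]]]'

```text
clock: 1.4
position: [0.5283, -0.1764, 0.2262]
ee_rot: [-3.11, -0.441, 0.001]
force: [0.2, -0.6, 0.2]
width: 0.991
gripper_force: 0.0
```

Run:
```python
from h import *
a=ray([(300.9,156.7),(315.6,217)],.093,arm.camera_params("top")); m=a.mean(0); d=a[0]-a[1]
yaw=np.degrees(np.arctan2(d[1],d[0])); print(m,np.linalg.norm(d),yaw)
go(m[0],m[1],.12,yaw)
P=arm.camera_params("wrist"); im=arm.get_image("wrist"); np.save("pics/w1.npy",im)
import pickle; pickle.dump(P,open("pics/w1.pkl","wb"))
cv2.imwrite("pics/w1.png",im[...,::-1])
hsv=cv2.cvtColor(im,cv2.COLOR_RGB2HSV); print(hsv[192,256],hsv[230,256])
```

```text
[ 0.55954491 -0.13793466  0.093     ] 0.18700070706256017 13.089454642935708
turn [-0.001  0.001  0.054] then shift [ 3.92 -3.04 10.62] pos [ 0.5283 -0.1764  0.2262] F [ 0.2 -0.6  0.2] w 0.991 g 0.0 t 1.4
[ 15 161 125] [ 36  25 152]
```

View pics/w1.png

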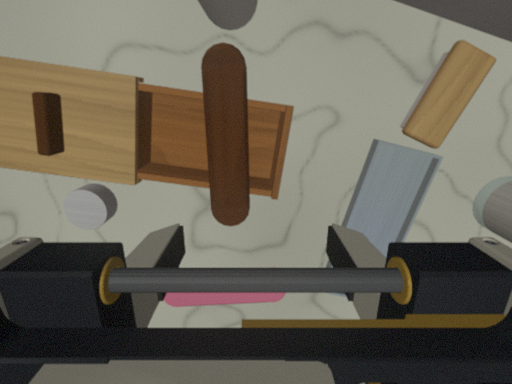

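The wrist view shows the brown brush from (223,45) to (232,222), the bay behind it, the tray at (395,190) and the grip bar at (48,124). I'll measure from this sharper view.

Run:
```python
from h import *
import pickle
im=np.load("pics/w1.npy"); P=pickle.load(open("pics/w1.pkl","rb"))
hsv=cv2.cvtColor(im,cv2.COLOR_RGB2HSV).astype(int); H,S,V=hsv[...,0],hsv[...,1],hsv[...,2]
m=((V<95)&(S>100)); m[235:]=0; m=cv2.morphologyEx(m.astype(np.uint8),cv2.MORPH_OPEN,np.ones((15,15)))
b=rect(blob(m,(227,135)),.095,P); print("brush",b)
m=((V<95)&(S>100)); g=rect(blob(m,(48,124)),.096,P); print("grip",g)
c=(S>70)&(V>130)&(H<25); c[235:]=0; print("end", V[150,280:296], )
print("bay corners at rim", ray([(292,105),(276,198)],.070,P)) 
print("cover edge", ray([(141,80),(137,182)],.070,P))
go(b[0][0]/1e3,b[0][1]/1e3,.12,b[2])
```

```text
brush (array([ 559.4, -137.3]), array([ 44.6, 182.5], dtype=float32), np.float32(16.5))
grip (array([526.4,  41.4]), array([27.3, 63.4], dtype=float32), np.float32(8.3))
end [121 120 121 120 115 114 134 155 157 158 155 157 155 157 156 155]
bay corners at rim [[ 0.61422823 -0.19314814  0.07      ]
 [ 0.5074093  -0.20869857  0.07      ]]
cover edge [[ 0.59371789 -0.03202861  0.07      ]
 [ 0.48069106 -0.04500778  0.07      ]]
turn [-0.     0.001 -0.009] then shift [ 4.22 -3.01 10.63] pos [ 0.5275 -0.1781  0.2263] F [ 0.5 -1.   0.5] w 0.99 g 0.0 t 1.4
```

Request:
send_rows --increments '[[6.8,[4.2,-3.0,0],[0,0,0]],[6.8,[0,0,5],[0,0,0]],[6.8,[0,0,3.5],[0,0,0]],[6.8,[0,0,0],[0,0,0]],[6.8,[0,0,0],[0,0,0]]]'

```text
clock: 1.95
position: [0.5584, -0.1403, 0.1422]
ee_rot: [3.111, 0.433, -0.002]
force: [0.5, -0.3, 0.2]
width: 0.745
gripper_force: 0.0
```

Run:
```python
from h import *
go(.5594,-.1373,.081,16.4)
```

```text
turn [ 0.     0.001 -0.01 ] then shift [ 0.18 -0.26  6.12] pos [ 0.5584 -0.1403  0.1422] F [ 0.5 -0.3  0.2] w 0.745 g 0.0 t 1.9
```

Request:
send_rows --increments '[[6.8,[0.2,-0.25,3],[0,0,0]],[6.8,[0,0,3],[0,0,0]],[6.8,[0,0,0],[0,0,0]],[3,[0,0,0],[0,0,0]],[3,[0,0,0],[0,0,0]]]' --force 25

```text
clock: 2.45
position: [0.5618, -0.1365, 0.0843]
ee_rot: [3.11, 0.435, 0.005]
force: [0.5, 0.5, 0.3]
width: 0.614
gripper_force: 0.0
```

Request:
send_rows --increments '[[3,[0,0,0],[0,0,0]],[3,[0,0,0],[0,0,0]],[3,[0,0,0],[0,0,0]]]'

```text
clock: 2.75
position: [0.5612, -0.136, 0.0833]
ee_rot: [3.11, 0.437, 0.004]
force: [-1.4, 0.7, 8.2]
width: 0.477
gripper_force: 25.0
```

Request:
send_rows --increments '[[3,[0,0,-2],[0,0,0]],[3,[0,0,-4],[0,0,0]],[3,[0,0,-4],[0,0,0]],[3,[0,0,0],[0,0,0.12]],[3,[0,0,0],[0,0,0.12]]]'

```text
clock: 3.25
position: [0.5611, -0.136, 0.1838]
ee_rot: [3.141, 0.053, 0.005]
force: [-0.2, 0.5, -2.3]
width: 0.477
gripper_force: 24.9
```

Run:
```python
from h import *
go(.486,-.3747,.14,2.5)
```

```text
turn [ 0.001 -0.003 -0.01 ] then shift [-8.54 23.52  4.38] pos [ 0.5611 -0.136   0.1838] F [-0.2  0.5 -2.3] w 0.477 g 24.9 t 3.2
```

Request:
send_rows --increments '[[3,[-1.4,3.9,0],[0,0,0]],[3,[-1.4,3.9,0],[0,0,0]],[3,[-1.4,3.9,0.5],[0,0,0]],[3,[-1.4,3.9,1],[0,0,0]],[3,[-1.4,3.9,1],[0,0,0]]]'

```text
clock: 3.75
position: [0.4973, -0.3348, 0.1571]
ee_rot: [3.141, 0.061, 0.001]
force: [0.8, 0.3, -0.5]
width: 0.475
gripper_force: 24.9
```

Request:
send_rows --increments '[[3,[-1.5,4.0,2],[0,0,0]],[3,[0,0,0],[0,0,0]],[3,[0,0,0],[0,0,0]]]'

```text
clock: 4.05
position: [0.4832, -0.3748, 0.1362]
ee_rot: [-3.14, -0.056, 0.002]
force: [1.6, 1.2, -1.2]
width: 0.477
gripper_force: 24.9
```

Run:
```python
from h import *
import pickle
P=arm.camera_params("wrist"); im=arm.get_image("wrist"); np.save("pics/w2.npy",im)
pickle.dump(P,open("pics/w2.pkl","wb"))
cv2.imwrite("pics/w2.png",im[...,::-1])
go(.486,-.3747,.028,2.5)
```

```text
turn [-0.001 -0.    -0.005] then shift [ 0.14  0.13 10.88] pos [ 0.4845 -0.3734  0.1368] F [ 0.3  0.4 -1.3] w 0.478 g 24.9 t 4.1
```

View pics/w2.png

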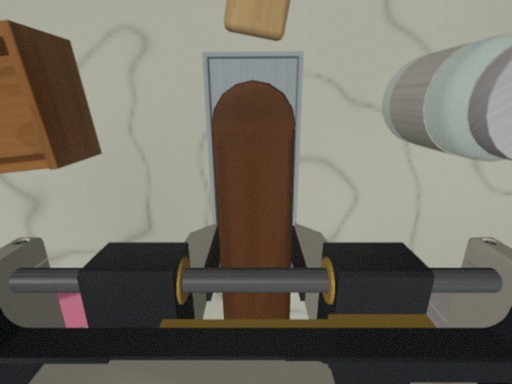

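The brush is held straight over the tray. The far corners of the tray are at (205,53) and (302,53).

Run:
```python
from h import *
import pickle
P=pickle.load(open("pics/w2.pkl","rb"))
a=ray([(204.5,53),(302,53)],.018,P);print(a,a.mean(0)-.123*np.array([np.cos(.0436),np.sin(.0436),0]))
a=ray([(212.5,221),(297.5,221)],.018,P);print(a.mean(0))
```

```text
[[ 0.60480919 -0.32522199  0.018     ]
 [ 0.60799116 -0.41307605  0.018     ]] [ 0.48351706 -0.37451012  0.018     ]
[ 0.44127262 -0.37669994  0.018     ]
```

Request:
send_rows --increments '[[3,[0.2,0.1,4],[0,0,0]],[3,[0,0,3],[0,0,0]],[3,[0,0,1.5],[0,0,0]],[3,[0,0,0],[0,0,0]],[3,[0,0,0],[0,0,0]]]'

```text
clock: 4.6
position: [0.4876, -0.3745, 0.0529]
ee_rot: [3.14, 0.062, 0.002]
force: [1.7, -0.4, -2.0]
width: 0.472
gripper_force: 24.9
```

Request:
send_rows --increments '[[3,[0,0,1.5],[0,0,0]],[3,[0,0,0.7],[0,0,0]],[3,[0,0,0.3],[0,0,0]],[3,[0,0,0.2],[0,0,0]],[3,[0,0,0],[0,0,0]]]'

```text
clock: 5.1
position: [0.4862, -0.3746, 0.0254]
ee_rot: [-3.141, -0.061, 0.001]
force: [-2.4, 2.3, 6.0]
width: 0.478
gripper_force: 24.9
```

Request:
send_rows --increments '[[6.5,[0,0,0],[0,0,0]],[6.5,[0,0,0],[0,0,0]],[6.5,[0,0,0],[0,0,0]],[6.5,[0,0,-2],[0,0,0]],[6.5,[0,0,-5],[0,0,0]]]'

```text
clock: 5.6
position: [0.484, -0.3731, 0.0916]
ee_rot: [-3.136, -0.061, 0.01]
force: [0.6, -0.2, 0.5]
width: 0.705
gripper_force: 0.0
```

Request:
send_rows --increments '[[6.5,[0,0,-5],[0,0,0]],[6.5,[0,0,-5],[0,0,0]],[6.5,[0,0,-2],[0,0,0]],[6.5,[0,0,0],[0,0,0]],[6.5,[0,0,0],[0,0,0]]]'

```text
clock: 6.1
position: [0.4864, -0.3748, 0.2147]
ee_rot: [3.141, 0.061, 0.001]
force: [-0.1, 0.5, -0.9]
width: 0.705
gripper_force: 0.0
```

Run:
```python
from h import *
im=arm.get_image("top"); P=arm.camera_params("top")
hsv=cv2.cvtColor(im,cv2.COLOR_RGB2HSV).astype(int); S,V=hsv[...,1],hsv[...,2]
w=arm.get_image("wrist"); Pw=arm.camera_params("wrist")
hw=cv2.cvtColor(w,cv2.COLOR_RGB2HSV).astype(int)
m=(hw[...,2]<115)&(hw[...,1]>110)&(hw[...,0]<25); m[225:]=0
print("brush(wrist, part)",rect(blob(m,(250,150)),.040,Pw))
cv2.imwrite("pics/w3.png",w[...,::-1]); 
go(.465,.3465,.22,157)
```

```text
brush(wrist, part) (array([ 495.2, -374.3]), array([ 40.7, 162.2], dtype=float32), np.float32(3.1))
turn [-3.000e-03 -1.000e-03 -2.701e+00] then shift [30.08 65.54 -0.67] pos [ 0.4858 -0.3743  0.2133] F [ 0.5  0.2 -0.4] w 0.709 g 0.0 t 6.2
```

View pics/w3.png

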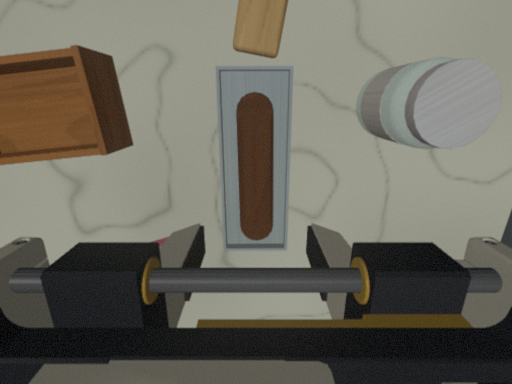

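The brush lies flat and central in the tray: (238–273, 93–240) inside (220–290, 67–248). Moving on to the shaver.

Request:
send_rows --increments '[[6.5,[0,-4.5,0],[0,0,0]],[6.5,[0,-4.5,0],[0,0,0]],[6.5,[0,-4.5,0],[0,0,0]],[6.5,[0,-4.5,0],[0,0,0]],[6.5,[0,-4.5,0],[0,0,0]]]'

```text
clock: 6.7
position: [0.4767, -0.1481, 0.2133]
ee_rot: [-3.14, -0.061, 0.004]
force: [1.6, -0.2, 1.4]
width: 0.704
gripper_force: 0.0
```

Request:
send_rows --increments '[[6.5,[0,-4.5,0],[0,0,0]],[6.5,[0,-4.5,0],[0,0,0]],[6.5,[0,-4.5,0],[0,0,0]],[6.5,[0,-4.5,0],[0,0,0]],[6.5,[0,-4.5,0],[0,0,0]]]'

```text
clock: 7.2
position: [0.468, 0.0764, 0.2135]
ee_rot: [3.141, 0.061, -0.003]
force: [1.5, 1.0, -0.3]
width: 0.707
gripper_force: 0.0
```

Request:
send_rows --increments '[[6.5,[0,-4.5,0],[0,0,0]],[6.5,[0,-4.5,0],[0,0,0]],[6.5,[0,-4.5,0],[0,0,0]],[6.5,[0,-4.5,0],[0,0,0]],[6.5,[0,0,0],[0,0,-0.14]]]'

```text
clock: 7.7
position: [0.4594, 0.2621, 0.2135]
ee_rot: [-3.125, -0.291, 0.004]
force: [-0.4, -0.5, 0.4]
width: 0.709
gripper_force: 0.0
```

Request:
send_rows --increments '[[6.5,[0,0,0],[0,0,-0.14]],[6.5,[0,0,0],[0,0,-0.14]],[6.5,[0,0,0],[0,0,-0.14]],[6.5,[0,0,0],[0,0,-0.14]],[6.5,[0,0,0],[0,0,-0.14]]]'

```text
clock: 8.2
position: [0.4614, 0.2543, 0.2132]
ee_rot: [-2.839, -1.345, 0.004]
force: [0.3, 0.2, -0.6]
width: 0.704
gripper_force: 0.0
```

Request:
send_rows --increments '[[6.5,[0,0,0],[0,0,-0.14]],[6.5,[0,0,0],[0,0,-0.14]],[6.5,[0,0,0],[0,0,-0.14]],[6.5,[0,0,0],[0,0,-0.14]],[6.5,[0,0,0],[0,0,-0.14]]]'

```text
clock: 8.7
position: [0.4615, 0.2543, 0.2132]
ee_rot: [-2.205, -2.236, 0.004]
force: [0.2, -0.3, 1.0]
width: 0.71
gripper_force: 0.0
```

Request:
send_rows --increments '[[6.5,[0,0,0],[0,0,-0.14]],[6.5,[0,0,0],[0,0,-0.14]],[6.5,[0,0,0],[0,0,-0.14]],[6.5,[0,0,0],[0,0,-0.14]],[6.5,[0,0,0],[0,0,-0.14]]]'

```text
clock: 9.2
position: [0.4615, 0.2543, 0.2133]
ee_rot: [-1.304, -2.856, 0.003]
force: [-0.2, -0.8, -0.7]
width: 0.706
gripper_force: 0.0
```

Run:
```python
from h import *
go(.465,.3465,.22,157)
```

```text
turn [-0.002 -0.002 -0.455] then shift [ 3.28  8.62 -0.67] pos [0.4615 0.2543 0.2133] F [-0.2 -0.8 -0.7] w 0.706 g 0.0 t 9.2
```

Request:
send_rows --increments '[[6.5,[0,0,0],[0,0,-0.15]],[6.5,[0,0,0],[0,0,-0.15]],[6.5,[0,0,0],[0,0,-0.15]],[6.5,[-2.5,4.3,0],[0,0,0]],[6.5,[-2.5,4.3,0],[0,0,0]]]'

```text
clock: 9.7
position: [0.5429, 0.3123, 0.2131]
ee_rot: [-0.645, -3.073, 0.005]
force: [0.4, 0.2, 1.2]
width: 0.708
gripper_force: 0.0
```

Request:
send_rows --increments '[[6.5,[0,0,0],[0,0,0]],[6.5,[0,0,0],[0,0,0]]]'

```text
clock: 9.9
position: [0.5418, 0.3138, 0.2125]
ee_rot: [-0.642, -3.072, 0.002]
force: [-1.1, 0.8, -0.1]
width: 0.707
gripper_force: 0.0
```

Run:
```python
from h import *
import pickle
P=arm.camera_params("wrist"); im=arm.get_image("wrist"); np.save("pics/w4.npy",im)
pickle.dump(P,open("pics/w4.pkl","wb"))
cv2.imwrite("pics/w4.png",im[...,::-1])
go(.465,.3465,.1,157)
```

```text
turn [-0.002 -0.002 -0.01 ] then shift [ 8.32  0.08 11.31] pos [0.5413 0.3133 0.2131] F [-0.2  0.4  0.3] w 0.706 g 0.0 t 9.9
```

View pics/w4.png

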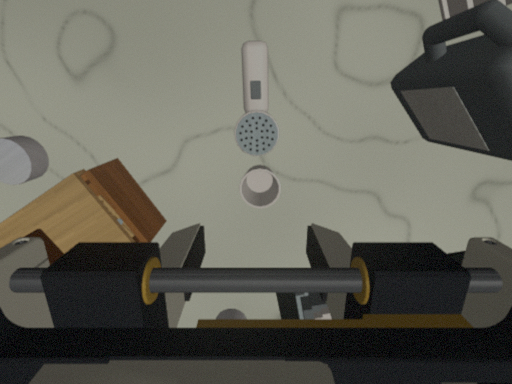

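The wrist view shows the handle from (255,41) to (256,110), the head centred at (256,133) and the cup at (260,186), past the head.

Run:
```python
from h import *
import pickle
P=pickle.load(open("pics/w4.pkl","rb"))
e=ray([(255,41)],.033,P)[0]; w=ray([(242.5,75),(267.5,75)],.036,P); hd=ray([(256.5,133)],.044,P)[0]; h2=ray([(234.5,133),(278.5,133)],.044,P)
d=hd-e; L=np.linalg.norm(d[:2]); u=d[:2]/L; print("end",e,"head",hd,"end-axis dist",L,"handle w",np.linalg.norm(w[0]-w[1]),"head w",np.linalg.norm(h2[0]-h2[1]))
o=hd[:2]-.037*u; yaw=np.degrees(np.arctan2(-u[1],-u[0])); print("origin",o,"mid handle",w.mean(0),"yaw",yaw)
g=o-.008*u
go(g[0],g[1],.014,yaw)
```

```text
end [0.4059282  0.37136372 0.033     ] head [0.49620224 0.33386182 0.044     ] end-axis dist 0.09775374607963273 handle w 0.027986404977504122 head w 0.051098236633550544
origin [0.46203333 0.34805637] mid handle [0.43767902 0.35750232 0.036     ] yaw 157.4408848278531
turn [-0.002 -0.002 -0.018] then shift [ 9.45  0.17 19.91] pos [0.5413 0.3133 0.2131] F [-0.2  0.4  0.3] w 0.706 g 0.0 t 9.9
```

Request:
send_rows --increments '[[6,[4.7,0.1,0],[0,0,-0.015]],[6,[4.7,0.1,0],[0,0,0]],[6,[0,0,5],[0,0,0]],[6,[0,0,5],[0,0,0]],[6,[0,0,4],[0,0,0]]]'

```text
clock: 10.45
position: [0.4553, 0.3504, 0.0729]
ee_rot: [-0.62, -3.08, 0.003]
force: [0.7, -0.3, 0.4]
width: 0.654
gripper_force: 0.0
```

Request:
send_rows --increments '[[6,[0,0,0],[0,0,0]],[6,[0,0,0],[0,0,0]]]'

```text
clock: 10.65
position: [0.4561, 0.352, 0.0755]
ee_rot: [-0.62, -3.079, 0.001]
force: [1.3, 0.3, -0.4]
width: 0.653
gripper_force: 0.0
```

Run:
```python
from h import *
go(.4546,.3511,.014,157.4)
```

```text
turn [-0.001 -0.001 -0.003] then shift [ 0.11 -0.14  6.15] pos [0.4561 0.352  0.0755] F [ 1.3  0.3 -0.4] w 0.653 g 0.0 t 10.7
```

Request:
send_rows --increments '[[6,[0.1,-0.15,3],[0,0,0]],[6,[0,0,2],[0,0,0]],[6,[0,0,1.1],[0,0,0]],[6,[0,0,0],[0,0,0]],[2,[0,0,0],[0,0,0]]]' --force 25

```text
clock: 11.15
position: [0.456, 0.3522, 0.0155]
ee_rot: [0.621, 3.078, 0.003]
force: [-1.3, 0.6, 0.6]
width: 0.605
gripper_force: 0.0
```

Request:
send_rows --increments '[[2,[0,0,0],[0,0,0]],[2,[0,0,0],[0,0,0]],[2,[0,0,0],[0,0,0]],[2,[0,0,0],[0,0,0]]]'

```text
clock: 11.55
position: [0.4556, 0.3516, 0.0142]
ee_rot: [0.621, 3.079, 0.001]
force: [-0.9, -1.4, 3.4]
width: 0.326
gripper_force: 25.0
```

Request:
send_rows --increments '[[2,[0,0,-2],[0,0,0]],[2,[0,0,-4],[0,0,0]],[2,[0,0,-4],[0,0,0]],[2,[0,0,-4],[0,0,0]],[2,[0,0,0],[0,0,0.14]]]'

```text
clock: 12.05
position: [0.4567, 0.3539, 0.1588]
ee_rot: [0.834, 3.025, 0.01]
force: [0.1, 0.3, -2.7]
width: 0.324
gripper_force: 24.9
```

Request:
send_rows --increments '[[2,[0,0,0],[0,0,0.14]],[2,[0,0,0],[0,0,0.14]],[2,[0,0,0],[0,0,0.14]],[2,[0,0,0],[0,0,0.14]],[2,[0,0,0],[0,0,0.14]]]'

```text
clock: 12.55
position: [0.455, 0.3512, 0.1535]
ee_rot: [-1.83, -2.554, 0.001]
force: [0.1, 1.3, -1.8]
width: 0.323
gripper_force: 24.9
```

Request:
send_rows --increments '[[2,[0,0,0],[0,0,0.14]],[2,[0,0,0],[0,0,0.05]],[2,[0,0,0],[0,0,0]],[2,[0,0,0],[0,0,0]]]'

```text
clock: 12.95
position: [0.4551, 0.3513, 0.1536]
ee_rot: [2.055, 2.376, -0.001]
force: [-0.1, 0.7, -1.5]
width: 0.323
gripper_force: 24.9
```

Run:
```python
from h import *
c=np.array([.535,-.024]); y=np.array([-np.sin(np.radians(8.35)),np.cos(np.radians(8.35))])
t=c-.082*y; print(t); go(t[0],t[1],.15,98.35)
```

```text
[ 0.54690801 -0.10513075]
turn [-0.     0.    -0.001] then shift [-46.49   2.45   0.36] pos [0.4551 0.3513 0.1536] F [-0.1  0.7 -1.5] w 0.323 g 24.9 t 12.9
```

Request:
send_rows --increments '[[2,[-4.5,0.2,0],[0,0,0]],[2,[-4.5,0.2,0],[0,0,0]],[2,[-4.5,0.2,0],[0,0,0]],[2,[-4.5,0.2,0],[0,0,0]],[2,[-4.5,0.2,0],[0,0,0]]]'

```text
clock: 13.45
position: [0.4973, 0.1283, 0.1537]
ee_rot: [2.055, 2.376, 0.0]
force: [0.7, -0.4, -2.4]
width: 0.327
gripper_force: 24.9
```

Request:
send_rows --increments '[[2,[-4.5,0.2,0],[0,0,0]],[2,[-4.5,0.2,0],[0,0,0]],[2,[-4.5,0.2,0],[0,0,0]],[2,[-4.5,0.2,0],[0,0,0]],[2,[-4.5,0.2,0],[0,0,0]]]'

```text
clock: 13.95
position: [0.5392, -0.0931, 0.1538]
ee_rot: [2.055, 2.376, 0.0]
force: [1.5, -0.1, -0.5]
width: 0.325
gripper_force: 24.9
```

Request:
send_rows --increments '[[2,[-1.4,0.6,0],[0,0,0]],[2,[0,0,0],[0,0,0]],[2,[0,0,0],[0,0,0]]]'

```text
clock: 14.25
position: [0.547, -0.1032, 0.1536]
ee_rot: [-2.055, -2.375, -0.001]
force: [0.1, 0.6, -1.9]
width: 0.324
gripper_force: 24.9
```

Run:
```python
from h import *
import pickle
go(.5469,-.1051,.023,98.35)
P1=pickle.load(open("pics/w1.pkl","rb"))
print("spray front base",ray([(228,28)],0.005,P1))
P=arm.camera_params("wrist"); im=arm.get_image("wrist"); np.save("pics/w5.npy",im); pickle.dump(P,open("pics/w5.pkl","wb"))
s=arm.get_image("scene"); crop=s[120:260,200:330]
cv2.imwrite("pics/w5.png",np.hstack([cv2.resize(im[...,::-1],(448,336)),cv2.resize(crop[...,::-1],(312,336),interpolation=cv2.INTER_CUBIC)]))
```

```text
turn [-0.    -0.001 -0.002] then shift [-0.19 -0.04 13.06] pos [ 0.547  -0.1032  0.1536] F [ 0.1  0.6 -1.9] w 0.324 g 24.9 t 14.2
spray front base [[ 0.67849888 -0.09862976  0.005     ]]
```

View pics/w5.png

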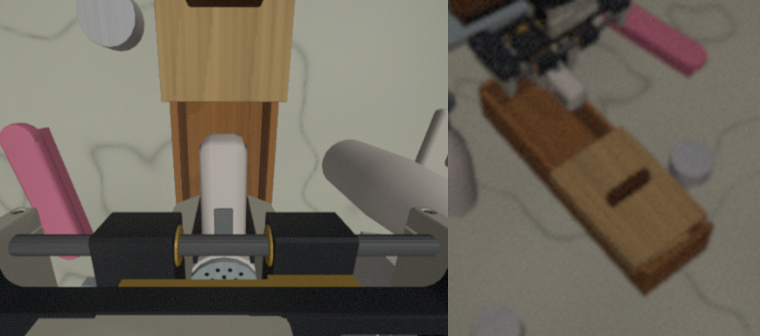

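The shaver hangs centred over the open bay, handle end at (223,140) between the walls at x≈178 and 274, clear of the cover's edge and the spray. Lowering.

Request:
send_rows --increments '[[2,[-0.2,0,4],[0,0,0]],[2,[0,0,3],[0,0,0]],[2,[0,0,2.5],[0,0,0]],[2,[0,0,1.5],[0,0,0]],[2,[0,0,0],[0,0,0]]]'

```text
clock: 14.85
position: [0.5461, -0.1049, 0.0422]
ee_rot: [-2.053, -2.374, 0.002]
force: [-0.2, 0.5, -1.2]
width: 0.325
gripper_force: 24.9
```

Request:
send_rows --increments '[[2,[0,0,1],[0,0,0]],[2,[0,0,0.5],[0,0,0]],[2,[0,0,0.3],[0,0,0]],[2,[0,0,0.2],[0,0,0]],[2,[0,0,0],[0,0,0]]]'

```text
clock: 15.35
position: [0.5475, -0.1063, 0.0238]
ee_rot: [2.057, 2.374, 0.0]
force: [-0.0, 0.5, -1.2]
width: 0.326
gripper_force: 24.9
```

Request:
send_rows --increments '[[2,[0,0,0.2],[0,0,0]],[2,[0,0,0.1],[0,0,0]],[2,[0,0,0.1],[0,0,0]],[2,[0,0,0],[0,0,0]]]'

```text
clock: 15.75
position: [0.5475, -0.1062, 0.0202]
ee_rot: [2.057, 2.374, -0.0]
force: [-1.9, -0.8, 4.1]
width: 0.325
gripper_force: 24.9
```

Request:
send_rows --increments '[[4.2,[0,0,0],[0,0,0]],[4.2,[0,0,0],[0,0,0]],[4.2,[0,0,0],[0,0,0]],[4.2,[0,0,0],[0,0,0]],[4.2,[0,0,-2],[0,0,0]]]'

```text
clock: 16.25
position: [0.5457, -0.1062, 0.038]
ee_rot: [-2.055, -2.372, 0.003]
force: [0.8, 0.5, -0.2]
width: 0.461
gripper_force: 0.0
```

Request:
send_rows --increments '[[4.2,[0,0,-4],[0,0,0]],[4.2,[0,0,-4],[0,0,0]],[4.2,[0,0,-4],[0,0,0]],[4.2,[0,0,0],[0,0,0]],[4.2,[0,0,0],[0,0,0]]]'

```text
clock: 16.75
position: [0.5479, -0.1064, 0.1605]
ee_rot: [2.056, 2.373, 0.001]
force: [-0.3, -0.0, -0.2]
width: 0.457
gripper_force: 0.0
```

Run:
```python
from h import *
import pickle
P=arm.camera_params("wrist"); im=arm.get_image("wrist"); np.save("pics/w6.npy",im); pickle.dump(P,open("pics/w6.pkl","wb"))
cv2.imwrite("pics/w6.png",im[...,::-1])
c=np.array([.535,-.024]); y=np.array([-np.sin(np.radians(8.35)),np.cos(np.radians(8.35))])
t=c+.12*y; print(t); go(t[0],t[1],.16,98.35)
```

```text
[0.51757364 0.09472793]
turn [-0.     0.    -0.003] then shift [20.33  0.   -0.07] pos [ 0.547  -0.1064  0.1593] F [ 0.2 -0.  -0.2] w 0.46 g 0.0 t 16.8
```

View pics/w6.png

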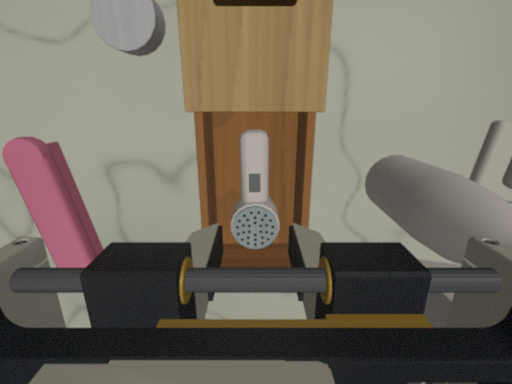

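The shaver lies in the bay, head centred at (255,222) and handle up to (255,132), between the walls and clear of the cover. Next I go behind the grip bar with the fingers shut and push the cover home.

Request:
send_rows --increments '[[0,[4,0,0],[0,0,0]],[0,[4,0,0],[0,0,0]],[0,[4,0,0],[0,0,0]],[0,[4,0,0],[0,0,0]],[0,[4.3,0,0],[0,0,0]]]'

```text
clock: 17.3
position: [0.5172, 0.0954, 0.158]
ee_rot: [-2.057, -2.372, 0.004]
force: [0.6, -0.4, -0.6]
width: 0.072
gripper_force: 0.0
```

Request:
send_rows --increments '[[0,[0,0,0],[0,0,0]],[0,[0,0,0],[0,0,0]],[0,[0,0,4],[0,0,0]],[0,[0,0,3],[0,0,0]],[0,[0,0,0],[0,0,0]]]'

```text
clock: 17.8
position: [0.5156, 0.0918, 0.0856]
ee_rot: [-2.057, -2.369, 0.011]
force: [-0.4, 0.1, -0.2]
width: 0.006
gripper_force: 0.0
```

Run:
```python
from h import *
c=np.array([.535,-.024]); y=np.array([-np.sin(np.radians(8.35)),np.cos(np.radians(8.35))])
t=c+.12*y; go(t[0],t[1],.080,98.35)
```

```text
turn [-0.008  0.001 -0.005] then shift [0.27 0.23 0.56] pos [0.5156 0.0918 0.0856] F [-0.4  0.1 -0.2] w 0.006 g 0.0 t 17.8
```

Request:
send_rows --increments '[[0,[0,0.1,0.5],[0,0,0]],[0,[-1,0,0],[0,0,0]],[0,[-1,0,0],[0,0,0]],[0,[-1,0,0],[0,0,0]],[0,[-1,0,0],[0,0,0]]]' --force 20

```text
clock: 18.3
position: [0.526, 0.0545, 0.0856]
ee_rot: [2.057, 2.373, 0.003]
force: [0.1, 3.1, 2.3]
width: 0.004
gripper_force: 1.2
```

Request:
send_rows --increments '[[0,[-1,0,0],[0,0,0]],[0,[-1,0,0],[0,0,0]],[0,[-1,0,0],[0,0,0]],[0,[-1,0,0],[0,0,0]],[0,[-1,0,0],[0,0,0]]]'

```text
clock: 18.8
position: [0.5325, 0.005, 0.0847]
ee_rot: [2.057, 2.374, 0.0]
force: [0.4, 2.8, 1.1]
width: 0.003
gripper_force: 1.2
```

Run:
```python
from h import *
c=np.array([.535,-.024]); y=np.array([-np.sin(np.radians(8.35)),np.cos(np.radians(8.35))])
t=c-.07*y; go(t[0],t[1],.080,98.35)
im=arm.get_image("top"); P=arm.camera_params("top")
hsv=cv2.cvtColor(im,cv2.COLOR_RGB2HSV).astype(int); H,S,V=hsv[...,0],hsv[...,1],hsv[...,2]
m=blob((S>85)&(V>93)&(H<25),(235,198)); print("cover",rect(m,.070,P))
```

```text
turn [ 0.    -0.    -0.003] then shift [-9.91 -0.17  0.47] pos [0.5325 0.005  0.0847] F [0.4 2.8 1.1] w 0.003 g 1.2 t 18.8
cover (array([509.9,  83.5]), array([ 92.9, 103.7], dtype=float32), np.float32(93.4))
```

Pushing smoothly at about 3 N, with roughly 10 cm to go. I'll go slowly near the end.

Request:
send_rows --increments '[[0,[-1.5,0,0],[0,0,0]],[0,[-1.5,0,0],[0,0,0]],[0,[-1.5,0,0],[0,0,0]],[0,[-1.5,0,0],[0,0,0]],[0,[-1,0,0],[0,0,0]]]'

```text
clock: 19.35
position: [0.5423, -0.0657, 0.0846]
ee_rot: [2.059, 2.373, -0.001]
force: [1.0, 2.1, -1.5]
width: 0.002
gripper_force: 1.2
```

Request:
send_rows --increments '[[0,[-0.5,0,0],[0,0,0]],[0,[-0.5,0,0],[0,0,0]],[0,[-0.4,0,0],[0,0,0]],[0,[0,0,0],[0,0,0]]]'

```text
clock: 19.75
position: [0.5441, -0.0779, 0.0846]
ee_rot: [2.057, 2.374, -0.001]
force: [-0.3, -0.5, 0.0]
width: 0.002
gripper_force: 0.0
```

Run:
```python
from h import *
c=np.array([.535,-.024]); y=np.array([-np.sin(np.radians(8.35)),np.cos(np.radians(8.35))])
t=c-.07*y; go(t[0],t[1],.080,98.35)
```

```text
turn [-0.     0.    -0.003] then shift [-1.53 -0.12  0.46] pos [ 0.5441 -0.0779  0.0846] F [-0.3 -0.5  0. ] w 0.002 g 0.0 t 19.8
```

Request:
send_rows --increments '[[0,[-0.4,0,0],[0,0,0]],[0,[-0.3,0,0],[0,0,0]],[0,[-0.3,0,0],[0,0,0]]]'

```text
clock: 20.05
position: [0.5456, -0.0872, 0.0847]
ee_rot: [-2.057, -2.375, 0.0]
force: [-1.8, 1.7, -0.2]
width: 0.007
gripper_force: 1.1
```

Request:
send_rows --increments '[[0,[-0.2,0,0],[0,0,0]],[0,[-0.2,0,0],[0,0,0]]]'

```text
clock: 20.25
position: [0.5462, -0.0911, 0.0847]
ee_rot: [-2.057, -2.374, -0.0]
force: [-2.1, 10.5, 1.9]
width: 0.008
gripper_force: 5.8
```

Force is rising at about the expected stop. One more nudge to confirm.

Request:
send_rows --increments '[[0,[-0.2,0,0],[0,0,0]],[0,[0,0,0],[0,0,0]]]'

```text
clock: 20.45
position: [0.5461, -0.0911, 0.0847]
ee_rot: [-2.054, -2.374, -0.002]
force: [-2.2, 8.1, 0.7]
width: 0.004
gripper_force: 4.1
```

Request:
send_rows --increments '[[0,[1.5,0,0],[0,0,0]],[0,[2,0,0],[0,0,0]],[0,[0,0,-4],[0,0,0]],[0,[0,0,-5],[0,0,0]],[0,[0,0,-5],[0,0,0]]]'

```text
clock: 20.95
position: [0.5412, -0.0579, 0.2263]
ee_rot: [-2.056, -2.375, 0.001]
force: [1.1, -0.4, -0.5]
width: 0.005
gripper_force: 0.0
```

Request:
send_rows --increments '[[0,[4.5,0,0],[0,0,0]],[0,[4.5,0,0],[0,0,0]],[0,[4.5,0,0],[0,0,0]],[0,[4.5,0,0],[0,0,0]],[0,[4.5,0,0],[0,0,0]]]'

```text
clock: 21.45
position: [0.5092, 0.166, 0.2251]
ee_rot: [2.057, 2.373, 0.001]
force: [0.4, 0.1, -0.2]
width: 0.003
gripper_force: 0.0
```

Request:
send_rows --increments '[[0,[4.5,0,0],[0,0,0]],[0,[0,0,0],[0,0,0]],[0,[0,0,0],[0,0,0]]]'

```text
clock: 21.75
position: [0.5027, 0.2101, 0.2248]
ee_rot: [2.053, 2.377, 0.0]
force: [1.7, 0.0, -0.2]
width: 0.004
gripper_force: 0.0
```

Run:
```python
from h import *
o=arm.observe(); print(o["position"],o["force"],o["clock"])
im=arm.get_image("top"); P=arm.camera_params("top")
hsv=cv2.cvtColor(im,cv2.COLOR_RGB2HSV).astype(int); H,S,V=hsv[...,0],hsv[...,1],hsv[...,2]
c=np.array([.535,-.024]); a=np.radians(8.35); y=np.array([-np.sin(a),np.cos(a)]); b=c-.0865*y; print("expected cover",b)
K,R,t=(np.array(P[k]) for k in("camera_matrix","R","t")); q=K@(R@np.array([*b,.07])+t); q=q[:2]/q[2]
print("cover",rect(blob((S>85)&(V>93)&(H<25),q),.070,P))
g=rect(blob((V<66)&(S>110),q),.096,P); print("grip",g, "value mm", (g[0]-c*1e3)@y+86.5)
tr=(V<66)&(S>110); print("brush",rect(blob(tr,(380,214)),.040,P))
```

```text
[0.50265843 0.21009178 0.22477746] [ 1.73632196  0.01261224 -0.1933931 ] 21.75
expected cover [ 0.5475615  -0.10958305]
cover (array([535.3, -25.5]), array([118.9, 355.9], dtype=float32), np.float32(98.2))
grip (array([ 545.6, -109.2]), array([ 9.1, 54.8], dtype=float32), np.float32(8.3)) value mm 0.6638394007675288
brush (array([ 485.2, -372.4]), array([ 39.1, 177.5], dtype=float32), np.float32(3.1))
```

The cover is home (about 0.7 mm by the top camera), and the brush is central in the tray. Handing in.

```bash
python3 -c "
from cell import arm
print(arm.sign_off())"
```

```text
the job is handed in; nothing more can be done
None
```

I laid the brush flat in the tray, set the shaver down in its bay, and pushed the cover home (about 0.7 mm from the stop by the top camera); the job is handed in at about 22 s on the clock, and no verdict came back.

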